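# Shut and clamp the sealed toolbox

### The arm

A 6-joint arm with a two-finger parallel gripper is mounted at the origin on the work surface. World frame = base frame: x ahead of the robot, y to its left, z up, the work surface at z = 0. Lengths are in mm, angles in degrees, forces in N, time in s.
With the tool pointing down it reaches from about 350 to 875 mm from the base axis. Payload 4.2 kg.
Tool frame: the origin (TCP) lies midway between the tips of the shut fingers; the grasp point (between the pads) lies 19 mm behind it; z points along the fingers, y is the line along which they close (so a half turn about z gives the same grasp; the last joint's range is limited). The gripper opens to 87 mm and grips with 3 to 60 N. Pads are 19 mm wide; open, the fingers measure 117 mm over their backs; the gripper's body (75 mm by 190 mm) begins 51 mm behind the grasp point.
Start: joints at [84.947, 22.042, 0.453, 0, -68.411, -14.817], TCP at [212.398, 587.781, 200.95] pointing down, gripper open.
Joint ranges: [-179.83, 179.83], [-69.29, 118.12], [-61.27, 80.66], [-181.25, 117.63], [-171.15, -9.14], [-177.46, 177.46]. Speed limits (degrees/s): [159.86, 159.86, 180, 180, 180, 180].

### API

Orientations are given as [roll, pitch, yaw] about the fixed x, y, z axes, in that order (R = Rz(yaw) Ry(pitch) Rx(roll)).
In Python, from plant import arm, camera, camera_model, job gives the robot as it stands.
- The arm moves only by the tool drive_tool, never from a script. Its argument "increments" is a list of rows, each a list of 5 numbers: the shift along the tool's x, y, z as a fraction of full scale, then the turn about the tool's z as a fraction of full scale, then the opening, from 0 (shut) to 1 (fully open). In form: [[tx, ty, tz, spin, claw], ...]. A call has 1 to 20 rows; each row is the pose to reach, as a shift and turn from the pose commanded when the call began, along the tool's axes at that moment; what a row does not reach only later rows make up. Full scale, the value 1, is 150 mm for a shift and 30 degrees for a turn. A row lasts 1/12 s, in which the tool goes at most 41.7 mm and 7.16 degrees, less where a joint would pass 70% of its speed; a pose out of reach is approached as far as the arm can. A call with a number of a shift or a turn outside -1 to 1 is refused whole. A call with a gripper value outside its range is refused whole. The fingers move at their own pace and stop on an object; "grip_force" is the grip in N (left out, the last holds). Time passes only in rows, so rows that repeat a pose let the fingers close. It gives the time, the measured TCP pose, the force, the opening and the grip force at its end, in the units of the state.
- arm.state(): the state, without advancing time (a new reading comes with each control period).
- camera(name): name is "side" or "top"; returns the picture (400x640x3 uint8, blue, green, red); there is no depth.
- camera_model(name): a dict with "intrinsics" (3x3 intrinsics, pixels), "R" (3x3) and "t" (3): a world point X has camera coordinates R X + t. Camera axes: x right, y down, z forward; pixel columns grow to the right and rows downward; lengths in mm; the calibration is good to about 2 mm. A picture is of the moment at which its call begins. camera_model takes no time and is no camera call.
- job.hand_in(): hands the job in; it is judged then, once.
The state is a dict: "time": time; "joint_pos": joint angles; "dq": joint speeds; "joint_efforts": joint torques, N m; "position": TCP position; "tool_rot": TCP orientation; "ft_force": force on the tool from outside, world axes, zero at the start; "torque": the same for the moment, N m; "width": opening from 0.0 (shut) to 1.0 (fully open); "grasp_force": force on a finger pad.
Only numpy, scipy, OpenCV 4.12 (cv2) and the standard library are available. Lean on these libraries where they do the work, as an engineer would, in place of code of your own. Each camera call takes 0.05 s, during which the arm holds its last target. There are 200 camera calls.

### The job

Put the steel toolbox away for the night: bring its lid down, hook the wire bail of its draw latch into the keeper on the lid, and swing the lever down past centre until it lies fully home against the box and the lid is drawn down hard on its seal. Do not shift any of the other things on the bench.

Things in the scene. Friction and masses are not known exactly. Their poses are not given: they have to be found in the camera images.
- toolbox: Grey steel toolbox, heavy, does not move: 180 mm deep (its x), 300 long (its y), tray 72 high, 102 with the lid shut. Origin under the tray's centre, z up, front towards its -x. The front wall is the plane x = -90 mm and carries the draw latch at y = 0. 'Outwards' below means towards the toolbox's -x.
- lid (a joint): Lid angle, rad; 0 = steel on steel, grows as the front edge rises; starts 0.3 to 0.75. A stiff hinge keeps it where it is left; 2 to 4 N down at the front moves it. Let down, it rests at about 0.02 on a rubber seal on the front rim, 3.5 mm short of shut. The seal gives 12 N per mm and springs back: only the clamped latch holds the lid below 0.012.
- lid_hinge (a point): Point on the lid's hinge line (rear top edge of the tray), at x = +90, y = 0, z = 72 mm of the toolbox. Carried by the lid: at lid = 0 its axes are those of the toolbox, and they turn with the lid about y.
- lid_front (a point): On the lid's top face, 12 mm behind its front edge, y = 0; 168 mm in front of and 30 mm above the hinge line in the lid's frame. A good place to press the lid down. The folded carrying handle (wire, 10 mm proud of the lid, 110 mm long along y) lies 95 to 134 mm behind the front edge.
- keeper (a point): Seat of the crossbar's axis in the keeper (lid's axes). The keeper is an upturned steel hook, 20 mm wide, on the lid's front, open on top: lip 2.5 mm thick, inner face 2 mm outwards of this point, top 4 mm above it; its ledge falls outwards at 26 deg, so the bar slides to the lip; 9 mm inwards is the lid's front plate. 12 mm outwards of the lid's front, 10 below its top; hinge frame x -192, z 20.
- lever (a joint): Lever angle, rad: 0 = fully home, straight down along the front wall; grows outwards and up (1.57 = level, straight out); stop at 2.5; starts 1.2 to 1.8. Light friction keeps it where it is left. Once hooked it begins to pull at about 1.1, is hardest near 0.7 (some 5 N near its end) and snaps home below about 0.35.
- lever_pivot (a point): Lever pivot, on its axis, mid-width: 15 mm outwards of the front wall, 62 mm above the bench, y = 0 of the toolbox. Carried by the lever.
- lever_tip (a point): Outer face of the lever near its free end, 40 mm from the pivot along the lever and 5.5 mm off that line on its outer side (upper side when level). The lever is a steel strip 22 mm wide (y), 3 thick, 42 long from the pivot, its end turned outwards by 6 mm. The bail straddles it.
- bail (a joint): Bail angle on the lever, rad: 0 = lying along the lever and past its end; grows in the same sense as the lever (outwards and up); about 3.1 when clamped; starts -0.15 to 0.2. Light friction keeps it where it is left. The bail's pin sits on the lever 9.7 mm along it from the pivot and 2.5 mm off it towards the wall (below it when level).
- bail_bar (a point): Middle of the axis of the bail's crossbar. The bail is a U of 4 mm steel wire: crossbar along y, 34 mm wide outside, 26 inside, legs 40.5 mm from crossbar axis to pin. The crossbar can be brought anywhere 31 to 50 mm from the lever pivot's axis; lever and bail follow. Grip its legs from outside, across 34 mm.
- loupe: black eye loupe, 36 mm across, 30 high, with a small wire loop; loose bystander, leave alone; origin under its centre
- flux_jar: amber glass jar with a steel cap, 42 mm across, 36 high; loose bystander, leave alone; origin under its centre
- tweezers: steel tweezers, 150 mm long, 8 high, lying along their own x; loose bystander, leave alone; origin under the middle
- pliers: small pliers with blue grips, 155 mm long, 13 high, lying along their own x; loose bystander, leave alone; origin under the rivet
- polish_tin: round tin of polish, 76 mm across, 22 high; loose bystander, leave alone; origin under its centre
- pumice_bowl: white pottery bowl, 88 mm across, 36 high; loose bystander, leave alone; origin under its centre
- bur_block: wooden block 50 x 90 x 34 mm with upright burs, 75 high over all; loose bystander, leave alone; origin under its centre
- screwdriver: screwdriver with a wooden handle, 170 mm long, lying; loose bystander, leave alone; origin under its middle

How it is judged:
By the outcome, as a careful person would: the job done as asked, in the order asked, and still so for the second after the job is handed in, with the robot touching nothing.
It also fails if it takes over 61 s, if anything falls off the work surface, if the arm or the gripper's body presses on something with over 40 N, if the wrist force passes 120 N, or if a joint passes its speed limit or range.

## Working session

There is one attempt and no reset: what is moved stays moved. The work goes in short steps, Python scripts to look and compute and a tool call to move; the robot and the scene stay as the last step left them, time stands still between calls to the robot, and variables do not carry over. Pictures are saved under pics/ and viewed, at most 10 in all, crops included, and the job is handed in when it is done.

Besides the shell and the picture viewer there is one more tool, called after "Call:" as name(argument=value, ...), one argument or row to a line, values as JSON. drive_tool: Moves the arm, as the interface text tells. Its arguments: {"type":"object","properties":{"increments":{"type":"array","items":{"type":"array","items":{"type":"number"}}},"grip_force":{"type":"number"}},"required":["increments"]}

```bash
mkdir -p pics; ls; python3 - <<'E'
from plant import arm,camera,camera_model
import cv2,numpy as np
np.set_printoptions(precision=3,suppress=True)
for n in("side","top"):
    cv2.imwrite(f"pics/{n}0.png",camera(n)); m=camera_model(n); print(n,m)
    print(-np.array(m["R"]).T@np.array(m["t"]))
print(arm.state())
E
```

```text
pics
side {'intrinsics': array([[492.958,   0.   , 331.778],
       [  0.   , 492.958, 207.64 ],
       [  0.   ,   0.   ,   1.   ]]), 'R': array([[ 0.985,  0.175, -0.003],
       [ 0.113, -0.646, -0.755],
       [-0.134,  0.743, -0.655]]), 't': array([-548.933,   23.391, 1720.759])}
[  768.404 -1167.753  1144.026]
top {'intrinsics': array([[514.658,   0.   , 314.524],
       [  0.   , 514.658, 197.833],
       [  0.   ,   0.   ,   1.   ]]), 'R': array([[-0.083, -0.997, -0.003],
       [-0.976,  0.082, -0.201],
       [ 0.2  , -0.013, -0.98 ]]), 't': array([  71.175,  538.223, 1318.688])}
[ 267.48    44.677 1400.052]
{'time': 0.1, 'joint_pos': array([ 84.948,  22.085,   0.389,  -0.027, -68.412, -14.816]), 'dq': array([ 0.105, -0.071,  0.201,  0.139,  0.057, -0.039]), 'joint_efforts': array([ -0.   , -39.169,  18.793,   4.232,   0.013,  -0.   ]), 'position': array([212.192, 587.263, 199.989]), 'tool_rot': array([179.89 ,  -0.003, -19.878]), 'ft_force': array([ 1.375, -0.857, -0.397]), 'torque': array([-0.059, -0.033, -0.011]), 'grasp_force': 0.0, 'width': 0.9991720692947338}
```

View pics/side0.png

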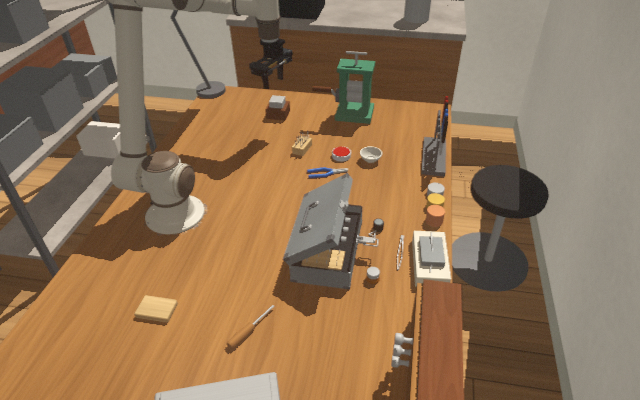

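View pics/top0.png

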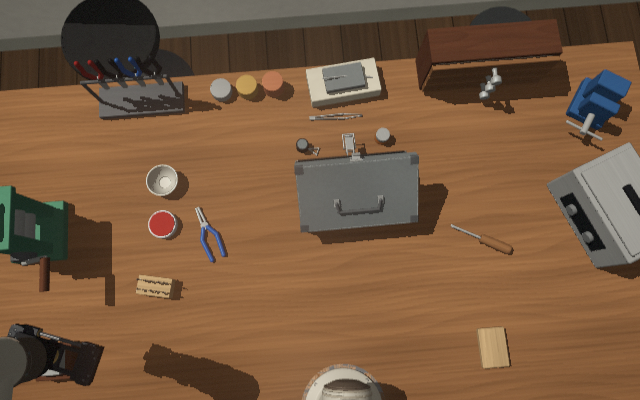

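```bash
python3 - <<'E'
import cv2,numpy as np
a=cv2.imread("pics/side0.png")[165:295,280:410]; b=cv2.imread("pics/top0.png")[105:240,285:435]
a=cv2.resize(a,None,fx=4.5,fy=4.5,interpolation=2)
b=cv2.resize(b,None,fx=4,fy=4,interpolation=2)
cv2.imwrite("pics/a1.png",a);cv2.imwrite("pics/b1.png",b)
E
```

```text
(no output)
```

View pics/a1.png

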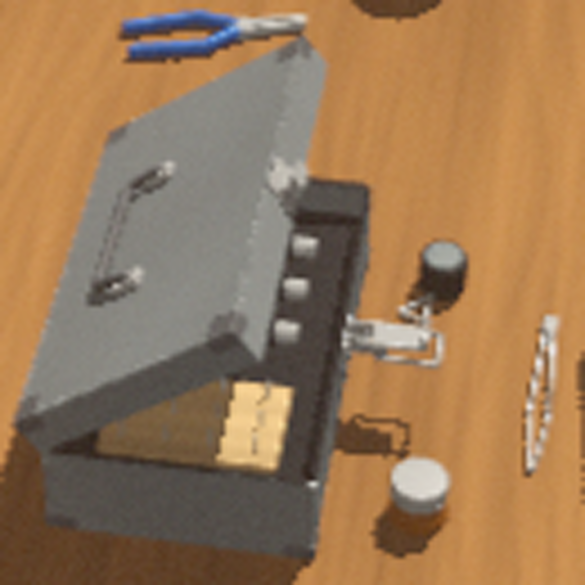

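View pics/b1.png

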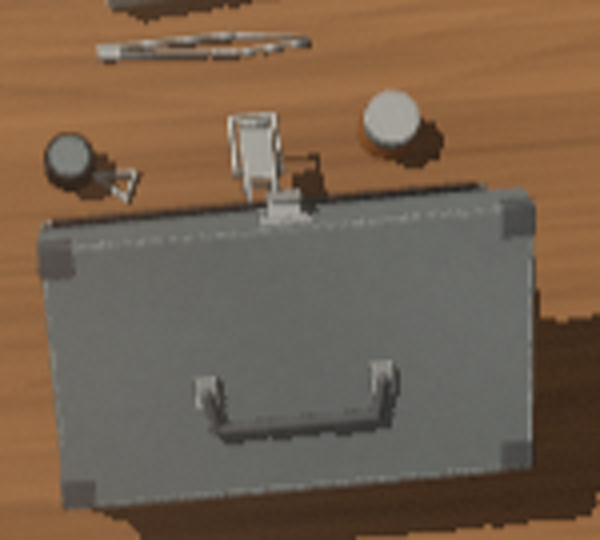

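```bash
cat >geo.py <<'E'
import numpy as np
from plant import camera_model
from scipy.optimize import least_squares
M={n:camera_model(n) for n in("side","top")}
def proj(n,P):
    m=M[n]; c=np.atleast_2d(P)@np.array(m["R"]).T+np.array(m["t"]); q=c@np.array(m["intrinsics"]).T; return q[:,:2]/q[:,2:]
def box2w(p,P):
    x,y,w=p[:3]; c,s=np.cos(w),np.sin(w); P=np.atleast_2d(P)
    return np.c_[x+c*P[:,0]-s*P[:,1],y+s*P[:,0]+c*P[:,1],P[:,2]]
def lidp(a,P): # front rises with a
    x,y,z=P; c,s=np.cos(a),np.sin(a)
    return [90+c*x+s*z,y,72-s*x+c*z]
def bar(th,b,y=0):
    d=lambda t:np.array([-np.sin(t),-np.cos(t)]); n=np.array([-np.cos(th),np.sin(th)])
    q=np.array([-105,62])+9.7*d(th)-2.5*n+40.5*d(th+b); return [q[0],y,q[1]]
def levp(th,l,o,y=0):
    d=np.array([-np.sin(th),-np.cos(th)]);n=np.array([-np.cos(th),np.sin(th)]); q=np.array([-105,62])+l*d+o*n; return [q[0],y,q[1]]
E
cat >fit.py <<'E'
from geo import *
S=[("t",(-90,150,0),308,562),("t",(-90,150,72),316,480),("t",(90,150,0),50,520),("t",(-90,-150,72),368,185),
("l",(-180,150,30),238,338),("l",(-180,150,0),262,360),("l",(-180,-150,30),303,40),("l",(-180,-150,0),327,66),("l",(0,150,30),15,428),("l",(0,-150,30),110,135),
("b",(17,),436,364),("b",(-17,),441,333)]
T=[("l",(0,150,30),532,467),("l",(0,-150,30),65,508),("l",(-180,150,30),533,203),("l",(-180,-150,30),38,240),("l",(-180,150,0),527,190),("l",(-180,-150,0),42,226),
("b",(17,),277,115),("b",(-17,),228,117)]
obs=[("side",k,P,280+u/4.5,165+v/4.5) for k,P,u,v in S]+[("top",k,P,285+u/4,105+v/4) for k,P,u,v in T]
def res(p):
    r=[]
    for n,k,P,u,v in obs:
        X=P if k=="t" else lidp(p[3],P) if k=="l" else bar(p[4],p[5],P[0])
        r.append(proj(n,box2w(p,X))[0]-[u,v])
    return np.array(r).ravel()
s=least_squares(res,[560,0,np.pi-.05,.5,1.5,0],loss="soft_l1")
print(s.x.round(3),"yaw",np.degrees(s.x[2]))
for o,r in zip(obs,res(s.x).reshape(-1,2)):print(o[:3],r.round(1))
np.save("p.npy",s.x)
p=s.x
print("pivot",box2w(p,[-105,0,62]),"bar",box2w(p,bar(p[4],p[5])),bar(p[4],p[5]))
print("keeper",box2w(p,lidp(p[3],(-192,0,20))),"front",box2w(p,lidp(p[3],(-168,0,30))),box2w(p,lidp(.02,(-168,0,30))))
E
python3 fit.py
```

```text
[ 5.58972e+02 -8.02990e+01  3.15000e+00  6.34000e-01  1.37910e+01
  4.67000e-01] yaw 180.4908694460452
('side', 't', (-90, 150, 0)) [0.5 0.3]
('side', 't', (-90, 150, 72)) [-0.7  2.3]
('side', 't', (90, 150, 0)) [-1.3  1.9]
('side', 't', (-90, -150, 72)) [0.3 0.5]
('side', 'l', (-180, 150, 30)) [-1.7 -0.7]
('side', 'l', (-180, 150, 0)) [-0.6  1.4]
('side', 'l', (-180, -150, 30)) [-0.2 -0.3]
('side', 'l', (-180, -150, 0)) [-0.2  0.5]
('side', 'l', (0, 150, 30)) [-1.4 -0.2]
('side', 'l', (0, -150, 30)) [-0.8 -0.2]
('side', 'b', (17,)) [-0.9  0.7]
('side', 'b', (-17,)) [-1.  -0.1]
('top', 'l', (0, 150, 30)) [-0.4 -1.1]
('top', 'l', (0, -150, 30)) [-0.4 -0.7]
('top', 'l', (-180, 150, 30)) [-0.  -1.2]
('top', 'l', (-180, -150, 30)) [-0.1  0.6]
('top', 'l', (-180, 150, 0)) [-1.4 -2.1]
('top', 'l', (-180, -150, 0)) [-1.3 -0.3]
('top', 'b', (17,)) [-0.2 -1.1]
('top', 'b', (-17,)) [-0.3 -0.5]
pivot [[663.96818005 -79.39988301  62.        ]] bar [[712.44935717 -78.98452064  61.20682928]] [np.float64(-153.48295639673938), 0, np.float64(61.206829277208044)]
keeper [[611.7781161  -79.84702126 201.88406074]] front [[586.52089844 -80.06341241 195.71752762]] [[636.33563529 -79.63662477 105.3537762 ]]
```

Side view: lid open about 0.63, latch bail at about (377,242) px between loupe and jar. The top view agrees, so I'll traverse high and then press the lid.

Call:
drive_tool(
  increments=[
    [0.1,0.1,-0.4,0,0],
    [0.97,0.83,-0.5,0,0],
    [0.97,0.83,-0.5,0,0],
    [0.97,0.83,-0.5,0,0],
    [0.97,0.83,-0.5,0,0],
    [0.97,0.83,-0.5,0,0],
    [0.97,0.83,-0.5,0,0],
  ],
  grip_force=10,
)

```text
time: 0.68
position: [308.3, 418.8, 277.3]
tool_rot: [-179.9, -0.0, -20.1]
ft_force: [-0.8, 0.3, -0.2]
width: 0.56
grasp_force: 0.0
```

Call:
drive_tool(
  increments=[
    [0.97,0.83,0,0,0],
    [0.97,0.83,0,0,0],
    [0.97,0.83,0,0,0],
    [0.97,0.83,0,0,0],
    [0.97,0.83,0,0,0],
    [0.97,0.83,0,0,0],
  ],
)

```text
time: 1.18
position: [402.4, 252.2, 275.4]
tool_rot: [179.9, 0.0, -20.1]
ft_force: [0.4, 1.3, 0.0]
width: 0.095
grasp_force: 0.0
```

Call:
drive_tool(
  increments=[
    [0.97,0.83,0,-0.68,0],
    [0.97,0.83,0,-0.68,0],
    [0.97,0.83,0,-0.68,0],
    [0.97,0.83,0,-0.68,0],
    [0.97,0.83,0,-0.68,0],
    [0.97,0.83,0,-0.68,0],
    [0.97,0.83,0,-0.68,0],
  ],
)

```text
time: 1.77
position: [496.7, 87.5, 274.7]
tool_rot: [180.0, 0.1, 0.3]
ft_force: [0.4, 0.1, -0.4]
width: 0.002
grasp_force: 0.0
```

Call:
drive_tool(
  increments=[
    [0.6,1,0,0,0],
    [0.6,1,0,0,0],
    [0.6,1,0,0,0],
    [0.6,1,0.2,0,0],
    [0.6,1,0.4,0,0],
    [0.6,1,0.4,0,0],
  ],
)

```text
time: 2.27
position: [584.3, -60.8, 207.2]
tool_rot: [-179.9, 0.9, 0.4]
ft_force: [-0.8, -0.3, -2.7]
width: 0.006
grasp_force: 0.0
```

Call:
drive_tool(
  increments=[
    [0,0.11,0.03,0,0],
    [0,0.11,0.06,0,0],
    [0.02,0.11,0.12,0,0],
    [0.05,0.11,0.2,0,0],
    [0.1,0.11,0.28,0,0],
    [0.15,0.11,0.36,0,0],
    [0.18,0.11,0.43,0,0],
    [0.21,0.11,0.5,0,0],
    [0.23,0.11,0.57,0,0],
  ],
)

```text
time: 3.02
position: [630.2, -75.5, 134.4]
tool_rot: [180.0, -1.0, 0.8]
ft_force: [5.6, 0.6, 7.7]
width: 0.004
grasp_force: 3.9
```

Call:
drive_tool(
  increments=[
    [0,0,0.05,0,0],
    [0.0,0,0.1,0,0],
    [0.0,0,0.14,0,0],
    [0.0,0,0.17,0,0],
    [0,0,0.2,0,0],
    [0,0,0.2,0,0],
    [0,0,0.21,0,0],
    [0,0,0.21,0,0],
  ],
)

```text
time: 3.68
position: [621.6, -76.9, 98.6]
tool_rot: [-180.0, 0.1, 0.5]
ft_force: [0.4, 0.8, 2.0]
width: 0.006
grasp_force: 1.0
```

Call:
drive_tool(
  increments=[
    [0,0,-0.2,0,0.3],
    [0,0,-0.4,0,0.6],
    [-0.2,0,-0.5,0,0.6],
    [-0.4,0,-0.5,0,0.6],
    [-0.4,0,-0.5,0,0.6],
    [-0.4,0,-0.5,0,0.6],
  ],
)

```text
time: 4.18
position: [559.0, -78.1, 173.4]
tool_rot: [-180.0, 0.2, 0.5]
ft_force: [0.2, 0.2, 0.4]
width: 0.374
grasp_force: 0.0
```

```bash
python3 - <<'E'
from plant import arm,camera
import cv2,numpy as np
A=camera("side");B=camera("top")
cv2.imwrite("pics/s2f.png",A);cv2.imwrite("pics/t2f.png",B)
a=cv2.resize(A[185:295,300:410],None,fx=5,fy=5,interpolation=2)[:,100:550]
b=cv2.resize(B[115:205,290:355+25],None,fx=6,fy=6,interpolation=2)
b=cv2.resize(B[120:210,310:390-10],None,fx=5,fy=5,interpolation=2)
h=550;b2=np.zeros((h,350,3),np.uint8);b2[:450]=b
cv2.imwrite("pics/c2.png",np.hstack([a,b2]))
print(arm.state()["position"])
E
```

```text
[561.31712178 -77.95792155 173.19731293]
```

View pics/c2.png

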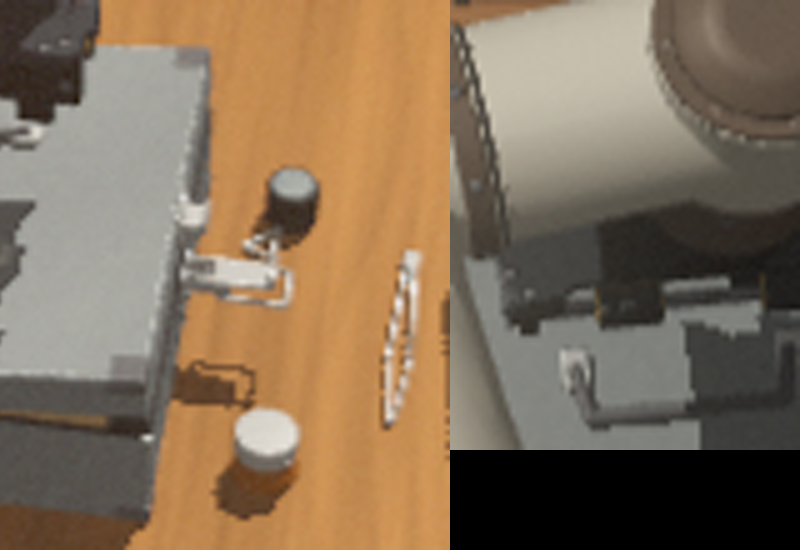

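```bash
python3 - <<'E'
from geo import *
p=np.load("p.npy")
cr=lambda P:((proj("side",box2w(p,P))[0]-[300,185])*5-[100,0]).round(0)
for a in(.0,.02,.05,.1,.15):
    print(a,[cr(lidp(a,q)) for q in((-180,150,30),(-180,150,0),(-180,-150,30),(-192,0,24),(0,150,0),(-90,150,0))])
print("seen (140,380)(147,425)(210,48)keeper(192,205?)")
print("tray",cr((-90,150,72)),cr((-90,150,0)),"pivot",cr((-105,0,62)))
for th in(1.2,1.4,1.6):
  for b in(0,.2,.4): print(th,b,cr(bar(th,b,17)),cr(bar(th,b,-17)),"levend",cr(levp(th,42,4,11)),np.round(bar(th,b)))
E
```

```text
0.0 [array([149., 410.]), array([147., 445.]), array([212.,  74.]), array([202., 238.]), array([-158.,  407.]), array([ -7., 426.])]
0.02 [array([148., 405.]), array([148., 441.]), array([212.,  69.]), array([201., 234.]), array([-158.,  407.]), array([ -7., 424.])]
0.05 [array([146., 399.]), array([147., 434.]), array([210.,  63.]), array([200., 227.]), array([-158.,  407.]), array([ -7., 420.])]
0.1 [array([142., 387.]), array([147., 424.]), array([207.,  52.]), array([198., 215.]), array([-158.,  407.]), array([ -8., 415.])]
0.15 [array([138., 376.]), array([145., 413.]), array([204.,  41.]), array([194., 203.]), array([-158.,  407.]), array([ -9., 410.])]
seen (140,380)(147,425)(210,48)keeper(192,205?)
tray [147. 445.] [145. 526.] pivot [205. 278.]
1.2 0 [274. 330.] [279. 291.] levend [267. 312.] [-151.    0.   41.]
1.2 0.2 [278. 321.] [283. 283.] levend [267. 312.] [-153.    0.   49.]
1.2 0.4 [280. 312.] [285. 274.] levend [267. 312.] [-154.    0.   57.]
1.4 0 [280. 320.] [285. 281.] levend [270. 302.] [-154.    0.   51.]
1.4 0.2 [281. 310.] [287. 272.] levend [270. 302.] [-155.    0.   59.]
1.4 0.4 [280. 301.] [286. 263.] levend [270. 302.] [-154.    0.   67.]
1.6 0 [283. 308.] [288. 270.] levend [271. 293.] [-155.    0.   61.]
1.6 0.2 [282. 299.] [287. 261.] levend [271. 293.] [-154.    0.   69.]
1.6 0.4 [278. 290.] [284. 251.] levend [271. 293.] [-152.    0.   77.]
```

Call:
drive_tool(
  increments=[
    [0.3,0,0,0,0],
    [0.49,0,0,0,0],
    [0.49,0,0.2,0,0],
    [0.49,0,0.36,0,0],
    [0.49,0,0.38,0,0],
    [0.49,0,0.4,0,0],
    [0.49,0,0.42,0,0],
    [0.49,0,0.44,0,0],
    [0.49,0,0.45,0,0],
    [0.49,0,0.45,0,0],
  ],
)

```text
time: 5.12
position: [635.8, -77.0, 107.3]
tool_rot: [-180.0, -0.1, 0.5]
ft_force: [-0.2, -0.3, 0.9]
width: 0.009
grasp_force: 0.0
```

Call:
drive_tool(
  increments=[
    [0,0,0.01,0,0],
    [0,0,0.02,0,0],
    [0,0,0.02,0,0],
    [0,0,0.02,0,0],
  ],
)

```text
time: 5.45
position: [635.5, -77.1, 103.6]
tool_rot: [-180.0, -0.0, 0.5]
ft_force: [-0.2, 0.2, -0.1]
width: 0.005
grasp_force: 0.0
```

Call:
drive_tool(
  increments=[
    [0,0,0.01,0,0],
    [0,0,0.02,0,0],
    [0,0,0.03,0,0],
    [0,0,0.04,0,0],
    [0,0,0.04,0,0],
  ],
)

```text
time: 5.87
position: [636.1, -77.1, 97.8]
tool_rot: [180.0, -0.1, 0.5]
ft_force: [0.2, 0.6, 1.9]
width: 0.002
grasp_force: 0.8
```

```bash
python3 - <<'E'
from plant import arm,camera
import cv2,numpy as np
A=camera("side");cv2.imwrite("pics/s3f.png",A)
cv2.imwrite("pics/c3.png",cv2.resize(A[185:295,270:400],None,fx=5,fy=5,interpolation=2))
s=arm.state();print(s["position"],s["ft_force"])
E
```

```text
[636.11938977 -77.07479485  97.81033647] [ 0.51298677 -0.84450636  1.57498451]
```

View pics/c3.png

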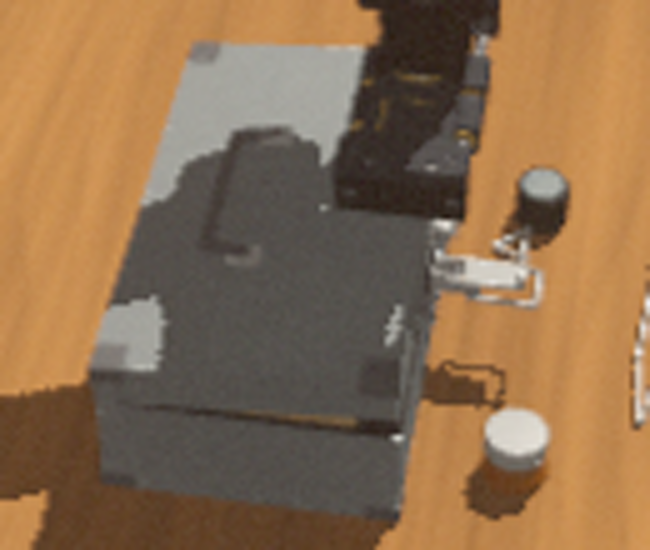

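Call:
drive_tool(
  increments=[
    [0,0,0.01,0,0],
    [0,0,0.02,0,0],
    [0,0,0.02,0,0],
  ],
)

```text
time: 6.17
position: [636.8, -77.1, 95.0]
tool_rot: [180.0, -0.2, 0.5]
ft_force: [2.1, 0.7, 3.5]
width: 0.002
grasp_force: 1.3
```

Call:
drive_tool(
  increments=[
    [0,0,0.01,0,0],
    [0,0,0.02,0,0],
    [0,0,0.02,0,0],
  ],
)

```text
time: 6.42
position: [636.0, -77.0, 91.5]
tool_rot: [180.0, -0.1, 0.5]
ft_force: [2.0, -0.1, 2.6]
width: 0.006
grasp_force: 1.8
```

```bash
python3 - <<'E'
from geo import *
cr=lambda P:((proj("side",P)[0]-[270,185])*5).round(0)
for y in(-77-95,-77-37.5,-77): print(y,[cr((636+d,y,168)) for d in(-37.5,37.5)], [cr((636+d,y,188)) for d in(-37.5,37.5)])
print("tip",cr((636,-77,98)))
p=np.load("p.npy");print("lidfront",[cr(box2w(p,lidp(a,(-168,0,30)))) for a in(.02,.05,.1)])
print(np.degrees(p[2]))
E
```

```text
-172 [array([326., 245.]), array([457., 261.])] [array([326., 220.]), array([458., 235.])]
-114.5 [array([343., 178.]), array([470., 193.])] [array([343., 153.]), array([471., 167.])]
-77 [array([353., 136.]), array([478., 151.])] [array([353., 111.]), array([479., 125.])]
tip [412. 229.]
lidfront [array([412., 223.]), array([411., 217.]), array([408., 206.])]
180.4908694460452
```

```bash
python3 - <<'E'
from plant import arm,camera
import cv2
A=camera("side");cv2.imwrite("pics/s4f.png",A)
cv2.imwrite("pics/c4.png",cv2.resize(A[150:270,310:400],None,fx=6,fy=5,interpolation=2)[:600])
E
```

```text
(no output)
```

View pics/c4.png

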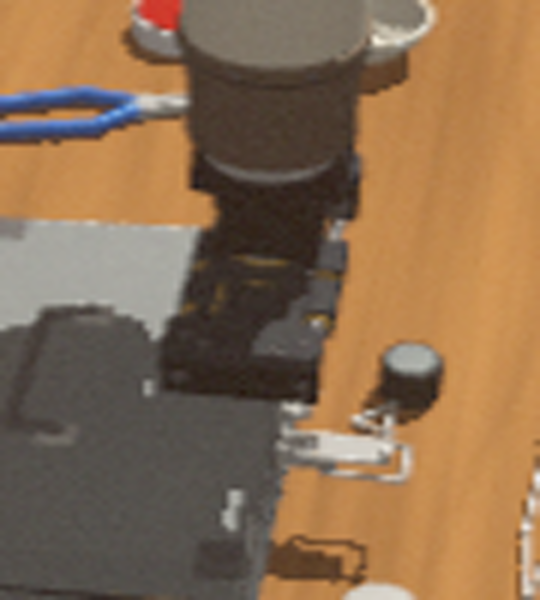

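Call:
drive_tool(
  increments=[
    [0,0,0.01,0,0],
    [0,0,0.02,0,0],
    [0,0,0.02,0,0],
  ],
)

```text
time: 6.72
position: [635.2, -77.0, 88.0]
tool_rot: [-180.0, 0.1, 0.5]
ft_force: [2.7, 0.4, 3.4]
width: 0.009
grasp_force: 1.5
```

Call:
drive_tool(
  increments=[
    [0,0,0.01,0,0],
    [0,0,0.02,0,0],
    [0,0,0.02,0,0],
  ],
)

```text
time: 6.97
position: [635.2, -77.1, 85.0]
tool_rot: [-180.0, 0.0, 0.5]
ft_force: [2.0, -0.3, 2.0]
width: 0.003
grasp_force: 1.3
```

```bash
python3 - <<'E'
from geo import *
from plant import arm,camera
import cv2
for z in(85,155,200,250,300): print(z,proj("side",(635,-77,z)).round(1))
A=camera("side");cv2.imwrite("pics/s5f.png",A)
for n in("s2f","s3f","s4f","s5f"):
    I=cv2.imread(f"pics/{n}.png"); 
    cv2.imwrite(f"pics/_{n}.png",I)
ims=[cv2.resize(cv2.imread(f"pics/{n}.png")[215:292,320:372],None,fx=7,fy=7,interpolation=2) for n in("s2f","s5f")]
cv2.imwrite("pics/c5.png",np.hstack(ims))
E
```

```text
85 [[352.  233.7]]
155 [[352.6 216.9]]
200 [[353.  205.5]]
250 [[353.4 192.3]]
300 [[353.9 178.4]]
```

View pics/c5.png

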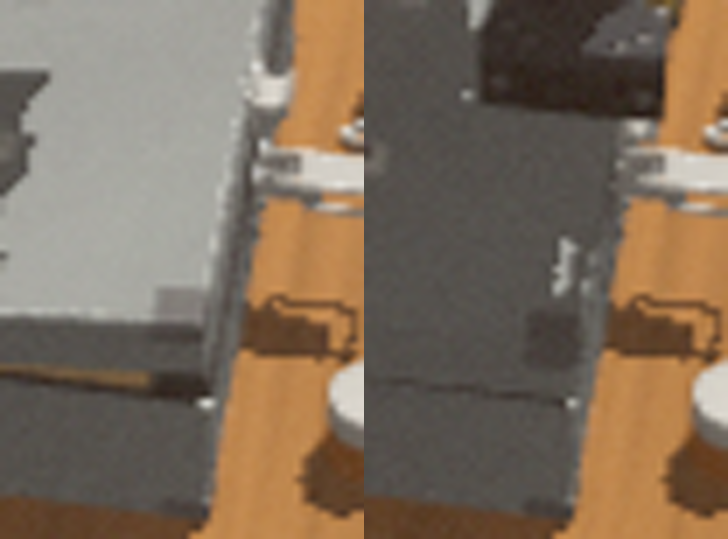

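Call:
drive_tool(
  increments=[
    [0,0,0.01,0,0],
    [0,0,0.02,0,0],
    [0,0,0.02,0,0],
  ],
)

```text
time: 7.27
position: [635.3, -77.1, 83.7]
tool_rot: [180.0, 0.0, 0.6]
ft_force: [-0.4, 1.2, 8.4]
width: 0.005
grasp_force: 4.5
```

```bash
python3 - <<'E'
from geo import *
from plant import arm
import cv2
s=arm.state();print(s["position"],s["ft_force"],s["torque"],s["joint_efforts"])
# refit tray pose from seen corners in c5-left/right & far corners
p=np.load("p.npy")
for P in((-90,150,72),(-90,150,0),(90,150,0),(-90,-150,0)):print(P,proj("side",box2w(p,P))[0].round(1))
print("seen front near top",320+208/7,215+400/7,"bottom",320+208/7,215+518/7)
E
```

```text
[635.27878353 -77.10012969  83.7153494 ] [-0.40785286  1.24109028  8.35580281] [ 0.23899715  0.03693836 -0.02154376] [-5.16188778e-01 -3.73201525e+01  1.36467808e+01  2.74441816e+00
  7.54897739e-02 -3.61130718e-03]
(-90, 150, 72) [349.5 274. ]
(-90, 150, 0) [349.  290.2]
(90, 150, 0) [289.8 282.5]
(-90, -150, 0) [361.3 222.5]
seen front near top 349.7142857142857 272.14285714285717 bottom 349.7142857142857 289.0
```

Call:
drive_tool(
  increments=[
    [0,0,-0.01,0,0],
    [0,0,-0.02,0,0],
    [0,0,-0.04,0,0],
    [0,0,-0.1,0,0],
    [0,0,-0.3,0,0.65],
    [0.2,0.01,-0.4,0,0.65],
    [0.54,0.01,-0.4,0,0.65],
    [0.54,0.01,-0.4,0,0.65],
    [0.54,0.01,-0.4,0,0.65],
    [0.54,0.01,-0.3,0,0.65],
    [0.54,0.01,-0.2,0,0.65],
    [0.54,0.01,-0.15,0,0.65],
    [0.54,0.01,-0.15,0,0.65],
  ],
)

```text
time: 8.35
position: [713.9, -77.8, 102.3]
tool_rot: [-180.0, 0.4, 0.5]
ft_force: [-0.4, 0.2, 0.5]
width: 0.593
grasp_force: 0.0
```

```bash
python3 - <<'E'
from plant import arm,camera
import cv2,numpy as np
A=camera("side");B=camera("top")
cv2.imwrite("pics/s6f.png",A);cv2.imwrite("pics/t6f.png",B)
a=cv2.resize(A[170:290,330:415],None,fx=5,fy=5,interpolation=2)
b=cv2.resize(B[100:220,310:380],None,fx=5,fy=5,interpolation=2)
cv2.imwrite("pics/c6.png",np.hstack([a,b]))
print(arm.state()["position"],arm.state()["width"])
E
```

```text
[716.07303764 -77.96097248 105.26887109] 0.6285064600544239
```

View pics/c6.png

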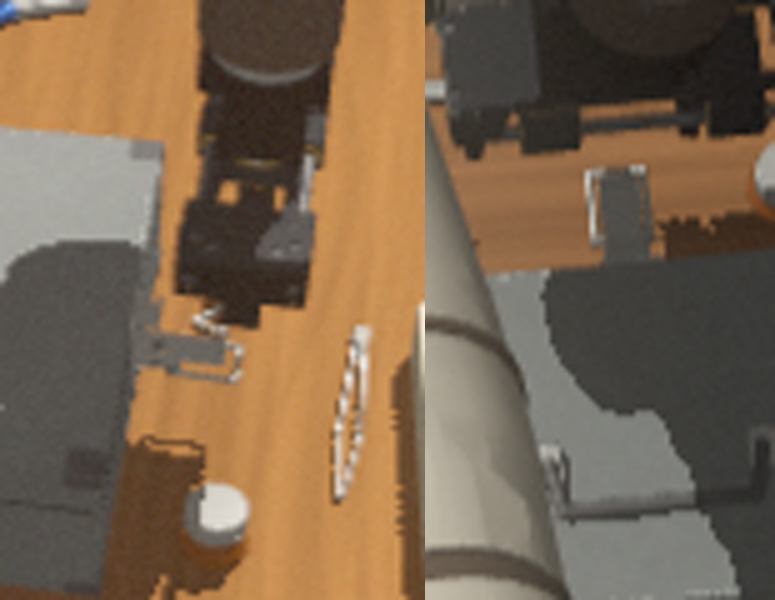

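```bash
python3 - <<'E'
from geo import *
cs=lambda P:((proj("side",P)[0]-[330,170])*5).round(0)
ct=lambda P:((proj("top",P)[0]-[310,100])*5+[425,0]).round(0)
for z in(105,115,125):
  for y in(-78-27,-78-42): print(z,y,[cs((716+d,y,z)) for d in(-9.5,9.5)])
print("body",[cs((716+d,-78-95,175)) for d in(-37.5,37.5)],[cs((716+d,-78-65,175)) for d in(-37.5,37.5)])
for y in(-78+42,-78-42): print("top",[(z,ct((716,y,z))) for z in(105,125,175)])
E
```

```text
105 -105 [array([222., 341.]), array([254., 345.])]
105 -120 [array([219., 358.]), array([251., 362.])]
115 -105 [array([223., 329.]), array([255., 333.])]
115 -120 [array([220., 346.]), array([252., 350.])]
125 -105 [array([224., 317.]), array([256., 321.])]
125 -120 [array([221., 334.]), array([253., 338.])]
body [array([166., 329.]), array([299., 346.])] [array([173., 293.]), array([304., 309.])]
top [(105, array([538., 139.])), (125, array([539., 127.])), (175, array([542.,  93.]))]
top [(105, array([696., 127.])), (125, array([699., 114.])), (175, array([709.,  80.]))]
```

Call:
drive_tool(
  increments=[
    [0,0,0.15,0,0.65],
    [0,0.01,0.3,0,0.65],
    [0,0.01,0.4,0,0.65],
    [0,0.01,0.48,0,0.65],
    [0,0.01,0.48,0,0.65],
    [0,0.01,0.48,0,0.5],
    [0,0.01,0.48,0,0.4],
    [0,0.01,0.48,0,0.3],
    [0,0.01,0.48,0,0.3],
    [0,0.01,0.48,0,0.3],
    [0,0.01,0.48,0,0.3],
  ],
  grip_force=5,
)

```text
time: 9.37
position: [717.7, -76.9, 33.8]
tool_rot: [-179.8, -0.2, 0.6]
ft_force: [0.1, 6.8, -0.0]
width: 0.378
grasp_force: 5.0
```

Call:
drive_tool(
  increments=[
    [0,-0.013,0,0,0.3],
    [0,-0.013,0,0,0.3],
    [-0.005,-0.013,-0.03,0,0.3],
    [-0.015,-0.013,-0.06,0,0.3],
    [-0.025,-0.013,-0.085,0,0.3],
    [-0.035,-0.013,-0.11,0,0.3],
    [-0.05,-0.013,-0.135,0,0.3],
    [-0.063,-0.013,-0.157,0,0.3],
    [-0.08,-0.013,-0.178,0,0.3],
    [-0.096,-0.013,-0.197,0,0.3],
    [-0.115,-0.013,-0.215,0,0.3],
    [-0.135,-0.013,-0.231,0,0.3],
    [-0.155,-0.013,-0.246,0,0.3],
    [-0.177,-0.013,-0.26,0,0.3],
    [-0.2,-0.013,-0.272,0,0.3],
    [-0.223,-0.013,-0.282,0,0.3],
    [-0.223,-0.013,-0.282,0,0.3],
  ],
  grip_force=4,
)

```text
time: 10.78
position: [681.3, -77.0, 75.0]
tool_rot: [-179.9, 0.2, 0.5]
ft_force: [-0.5, 5.0, -0.5]
width: 0.38
grasp_force: 4.0
```

Call:
drive_tool(
  increments=[
    [0,-0.01,-0.008,0,0.3],
    [-0.03,-0.01,-0.008,0,0.3],
    [-0.06,-0.01,-0.008,0,0.3],
    [-0.09,-0.01,-0.008,0,0.3],
    [-0.11,-0.01,-0.008,0,0.3],
    [-0.12,-0.01,-0.008,0,0.3],
    [-0.12,-0.01,-0.008,0,0.3],
  ],
)

```text
time: 11.37
position: [665.7, -76.6, 76.8]
tool_rot: [180.0, -0.1, 0.5]
ft_force: [3.9, 1.4, -2.2]
width: 0.379
grasp_force: 4.0
```

Call:
drive_tool(
  increments=[
    [-0.01,0,0,0,0.3],
    [-0.015,0,0,0,0.3],
    [-0.015,0,0,0,0.3],
  ],
)

```text
time: 11.62
position: [664.4, -76.6, 77.1]
tool_rot: [180.0, -0.2, 0.6]
ft_force: [4.5, 0.1, -2.7]
width: 0.381
grasp_force: 4.0
```

```bash
python3 - <<'E'
from plant import arm,camera
import cv2,numpy as np
s=arm.state();print(s["position"],s["ft_force"],s["torque"])
A=camera("side");B=camera("top")
cv2.imwrite("pics/s7f.png",A);cv2.imwrite("pics/t7f.png",B)
a=cv2.resize(A[190:260,330:395],None,fx=6,fy=6,interpolation=2)
b=cv2.resize(B[115:185,320:385],None,fx=6,fy=6,interpolation=2)
cv2.imwrite("pics/c7.png",np.hstack([a,b]))
E
```

```text
[664.42473356 -76.61694807  77.13515439] [ 4.46875612  0.08276093 -2.70648725] [-0.08241647 -1.52586723  0.04105697]
```

View pics/c7.png

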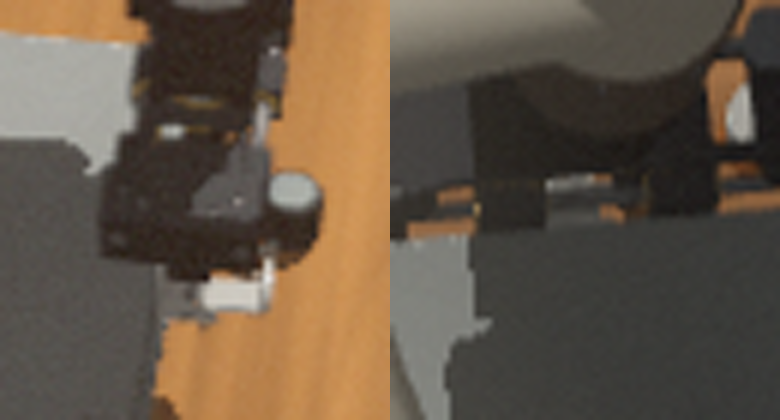

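Side crop: the lever (about (235,293)) has hardly moved, so the bail slipped in the light grip and its bar is stuck against the lip's outside. I'll re-grip lower on the upright legs and hold harder.

Call:
drive_tool(
  increments=[
    [0,0,0,0,0.55],
    [0,0,0,0,0.55],
    [0.06,0,0,0,0.55],
    [0.06,0,0.05,0,0.55],
    [0.06,0,0.093,0,0.55],
    [0.06,0,0.093,0,0.55],
    [0.06,0,0.093,0,0.3],
    [0.06,0,0.093,0,0.3],
    [0.06,0,0.093,0,0.3],
    [0.06,0,0.093,0,0.3],
    [0.06,0,0.093,0,0.3],
  ],
  grip_force=20,
)

```text
time: 12.63
position: [671.8, -76.5, 62.8]
tool_rot: [180.0, -0.0, 0.5]
ft_force: [-0.7, 0.3, 0.1]
width: 0.379
grasp_force: 20.0
```

Call:
drive_tool(
  increments=[
    [0.013,0,0,0,0.3],
    [0.013,0,-0.01,0,0.3],
    [0.013,0,-0.02,0,0.3],
    [0.013,0,-0.03,0,0.3],
    [0.013,0,-0.04,0,0.3],
    [0.013,0,-0.047,0,0.3],
    [0.013,0,-0.047,0,0.3],
  ],
)

```text
time: 13.22
position: [672.3, -76.4, 68.8]
tool_rot: [180.0, 0.2, 0.5]
ft_force: [-3.5, -1.9, -5.0]
width: 0.378
grasp_force: 20.0
```

Call:
drive_tool(
  increments=[
    [-0.01,0,-0.015,0,0.3],
    [-0.02,0,-0.015,0,0.3],
    [-0.03,0,-0.015,0,0.3],
    [-0.03,0,-0.015,0,0.3],
  ],
)

```text
time: 13.55
position: [669.6, -76.4, 70.8]
tool_rot: [-180.0, -0.1, 0.5]
ft_force: [3.1, -2.6, -14.3]
width: 0.38
grasp_force: 20.0
```

Call:
drive_tool(
  increments=[
    [-0.01,0,0,0,0.3],
    [-0.02,0,0,0,0.3],
    [-0.03,0,0,0,0.3],
    [-0.03,0,0,0,0.3],
  ],
)

```text
time: 13.88
position: [667.4, -76.2, 71.2]
tool_rot: [-180.0, -0.3, 0.5]
ft_force: [5.8, -3.2, -16.4]
width: 0.374
grasp_force: 20.0
```

```bash
cat > asc.py <<'E'
import sys,cv2,numpy as np
from plant import camera,arm
def asc(n,I,u0,u1,v0,v1):
    print(n,u0,u1,v0)
    for v in range(v0,v1):
        print(v,"".join("#" if (q:=I[v,u].astype(int)).min()>150 else "o" if q.max()-q.min()<25 and q.max()>75 else "." if q.max()-q.min()<25 else " " for u in range(u0,u1)))
if __name__=="__main__":
    A=camera("side");cv2.imwrite(f"pics/{sys.argv[1]}.png",A)
    for n in sys.argv[2:]: asc(n,cv2.imread(f"pics/{n}.png"),350,385,222,250)
    asc("now",A,350,385,222,250)
E
python3 asc.py s8f s6f s7f
python3 - <<'E'
from geo import *
p=np.load("p.npy")
for th in(1.2,1.4,1.8,2.1,2.3,2.5): print(th,"tip c/+y/-y",[proj("side",box2w(p,levp(th,42,3,y)))[0].round(1) for y in(0,11,-11)])
print("pivot",proj("side",box2w(p,[-105,0,62])),"keeper",proj("side",box2w(p,lidp(.02,(-192,0,20)))))
E
```

```text
s6f 350 385 222
222 oooooooooooo    ...................
223 ooooooooooo     ...................
224 ooooooooooo     ...................
225 ooooooooooo     .... ..............
226 ooooooooooo     ................. .
227 oooooooooo      .  ...... .. .. .. 
228 oooooooooo      .  ................
229 oooooooooo            .............
230 oooooooooo               ..........
231 oooooooooooo           oo. ... .   
232 oooooooooooo         #o  .......   
233 oooooooooooo       ##o   .. ...    
234 ooooooooooo        ##    .. ..     
235 ooooooooo               #          
236 oooooooooo              o          
237 ooooooooooooooo                    
238 ooooooooooooooooooooooooo          
239 ooooooooooooooooooooooooo  #       
240 oooooooooooo oooooooooooo  #       
241 oooooooooooooooooooooooo           
242 ooooo.oooooooooo      oo           
243 ooooo.oo     ooo                   
244 oooooooo      oo           #       
245 ooooooo                   #        
246 oooo.oo                            
247 ooooooo                            
248 oooo.oo                            
249 
[... 2196 characters left out ...]
ooo                            
248 oooo.oo                            
249 ooooooo                            
1.2 tip c/+y/-y [array([373.7, 245. ]), array([373.3, 247.5]), array([374. , 242.6])]
1.4 tip c/+y/-y [array([374.3, 243.2]), array([374. , 245.7]), array([374.7, 240.8])]
1.8 tip c/+y/-y [array([374.1, 239.3]), array([373.7, 241.8]), array([374.4, 236.9])]
2.1 tip c/+y/-y [array([372.5, 236.5]), array([372.1, 239. ]), array([372.9, 234. ])]
2.3 tip c/+y/-y [array([370.8, 234.8]), array([370.4, 237.3]), array([371.2, 232.3])]
2.5 tip c/+y/-y [array([368.8, 233.3]), array([368.4, 235.8]), array([369.2, 230.9])]
pivot [[360.95857264 240.69846152]] keeper [[360.24272766 232.71330395]]
```

Call:
drive_tool(
  increments=[
    [0,0,0.015,0,0.3],
    [-0.01,0,0.018,0,0.3],
    [-0.02,0,0.018,0,0.3],
    [-0.03,0,0.018,0,0.3],
    [-0.03,0,0.018,0,0.3],
  ],
)

```text
time: 14.35
position: [664.1, -76.3, 71.3]
tool_rot: [180.0, -0.6, 0.6]
ft_force: [5.7, -3.6, -8.1]
width: 0.379
grasp_force: 20.0
```

Call:
drive_tool(
  increments=[
    [0,0,0.01,0,0.3],
    [-0.01,0,0.02,0,0.3],
    [-0.015,0,0.02,0,0.3],
    [-0.015,0,0.02,0,0.3],
  ],
)

```text
time: 14.68
position: [660.2, -76.5, 69.1]
tool_rot: [180.0, -0.3, 0.6]
ft_force: [2.5, -2.1, 5.5]
width: 0.375
grasp_force: 20.0
```

Call:
drive_tool(
  increments=[
    [0,0,0.01,0,0.3],
    [0,0,0.02,0,0.3],
    [0,0,0.03,0,0.3],
    [0,0,0.03,0,0.3],
  ],
)

```text
time: 15.02
position: [659.2, -76.5, 62.7]
tool_rot: [180.0, -0.2, 0.6]
ft_force: [4.3, -2.8, 3.3]
width: 0.378
grasp_force: 20.0
```

Call:
drive_tool(
  increments=[
    [0,0,0.01,0,0.3],
    [0,0,0.02,0,0.3],
    [0,0,0.02,0,0.3],
  ],
)

```text
time: 15.27
position: [660.0, -76.5, 61.2]
tool_rot: [179.9, -0.3, 0.6]
ft_force: [3.8, -2.3, 9.5]
width: 0.38
grasp_force: 20.0
```

Call:
drive_tool(
  increments=[
    [0.015,0,0,0,0.3],
    [0.03,0,0.005,0,0.3],
    [0.04,0,0.01,0,0.3],
    [0.04,0,0.01,0,0.3],
  ],
)

```text
time: 15.6
position: [662.0, -76.6, 59.2]
tool_rot: [179.9, 0.3, 0.6]
ft_force: [-3.9, -0.3, 14.4]
width: 0.378
grasp_force: 20.0
```

Call:
drive_tool(
  increments=[
    [0.01,0,0,0,0.3],
    [0.02,0,0,0,0.3],
    [0.02,0,0,0,0.3],
  ],
)

```text
time: 15.85
position: [663.3, -76.6, 57.7]
tool_rot: [180.0, 0.5, 0.5]
ft_force: [-4.8, -0.6, 11.3]
width: 0.378
grasp_force: 20.0
```

Call:
drive_tool(
  increments=[
    [-0.03,0,-0.005,0,0.3],
    [-0.03,0,-0.005,0,0.6],
    [-0.03,0,-0.005,0,0.6],
    [-0.03,0,-0.005,0,0.6],
    [-0.01,0,-0.1,0,0.6],
    [0,0,-0.3,0,0.6],
    [0,0,-0.5,0,0.6],
    [0.3,0,-0.6,0,0.3],
    [0.6,0,-0.6,0,0],
    [0.7,0,-0.6,0,0],
    [0.7,0,-0.6,0,0],
  ],
  grip_force=15,
)

```text
time: 16.77
position: [774.1, -74.6, 143.5]
tool_rot: [-180.0, 0.2, 0.5]
ft_force: [0.1, -0.1, -1.5]
width: 0.384
grasp_force: 0.0
```

```bash
python3 asc.py s9f; python3 - <<'E'
from geo import *
import cv2
from asc import asc
from plant import camera
B=camera("top");cv2.imwrite("pics/t9f.png",B);asc("top",B,335,365,125,165)
p=np.load("p.npy")
pr=lambda n,P:proj(n,box2w(p,P))[0].round(1)
for n in("side","top"):
  k=lidp(.02,(-192,0,20));print(n,"bar ends",[pr(n,(k[0],y,k[2])) for y in(-17,17)],"pin",[pr(n,(-113,y,57)) for y in(-17,17)],"lev1.2 tip",[pr(n,levp(1.2,42,3,y)) for y in(-11,11)],"pivot",pr(n,(-105,0,62)))
E
```

```text
now 350 385 222
222 ########oooo            o#######o  
223 ########ooo             oo#####oo  
224 #####oooooo             ..ooooooo  
225 ##ooooooooo             .....oo..  
226 ooooooooooo             .........  
227 oooooooooo              .........  
228 ooooooooooo             .........  
229 ooooooooooo              ........  
230 oooooooooooo             o......   
231 oooooooooooo           oooo. .     
232 ooooooooooooo        #o o          
233 ooooooooooooo      ##o  #          
234 ooooooooooo        ##   #o         
235 ooooooooooo             #          
236 oooooooooo    o                    
237 ooooooooooooo#####                 
238 oooooooooooooooo######   #         
239 oooooooooooooooooo#######          
240 ooooooooooooooooooo######          
241 oooooooooooooooooooo#####          
242 ooooo.oooooooooo ooo####o          
243 ooooo.oo     ooo      ##           
244 oooooooo                           
245 ooooooo                            
246 ooooooo                            
247 oooo.oo                            
248 oooo.oo                            
249 
[... 1130 characters left out ...]
......
156 ooooooooo.....................
157 oooooooooo....................
158 ooooooooooo...................
159 oooooooooooo..................
160 ooooooooooooo.................
161 oooooooooooooo................
162 ooooooooooooooo...............
163 ooooooooooooooooo........o....
164 oooooooooooooooooooooooooo....
side bar ends [array([360.9, 228.9]), array([359.6, 236.5])] pin [array([364.1, 238.4]), array([362.8, 246. ])] lev1.2 tip [array([374. , 242.6]), array([373.3, 247.5])] pivot [361.  240.7]
top bar ends [array([344.3, 148.2]), array([357.1, 147.1])] pin [array([343.1, 148.4]), array([355.5, 147.3])] lev1.2 tip [array([343.9, 137.8]), array([351.9, 137.1])] pivot [349.7 150.2]
```

```bash
python3 - <<'E'
from geo import *
import cv2
I=cv2.imread("pics/t6f.png")
for v in range(94,132,2):
    print(v,"".join("." if (q:=I[v,u].astype(int)).max()<75 else "o" if q.max()-q.min()<25 else " " for u in range(295,400)))
for y in(95,-95):
  print(y,[(z,proj("top",(716+d,-78+y,z))[0].round(0)) for z in(175,195) for d in(-37.5,37.5)])
obs=[((664.4,-76.6,77.1),(346.7,232.5),(371.7,234.7)),((716,-78,105.3),(365.6,228.6),(391,231)),((636,-77,91.5),(337.5,227),(363,230))]
def f(q,sh=0):
    h,Y,X=q;r=[]
    for t,a,b in obs:
        t=np.array(t);r+=list(proj("side",t+[-X,-Y,h])[0]-a)+list(proj("side",t+[X,-Y,h])[0]-b)
    return np.array(r)
for Y in(60,75,95):
    s=least_squares(lambda q:f([q[0],Y,q[1]]),[80,37]);print(Y,s.x.round(1),s.cost.round(1),s.fun.round(1))
E
```

```text
94 oooooooooooooo.oo.ooooooooooooooooooooooooooooooooooooooooooooooooooooooooooo...oooo......o.....         
96 oooooooooooo.......oooooooooooooooooooooooooo........ooooooooooooooooooooo................o.....         
98 oooooooooooo.....o.ooooooooooooooooo.....................oooooooooooo........................o..         
100 oooooooooooo.....o.oooooooo...oo.................................................................        
102 oooooooooooo.......o..o..........................................................   .............        
104 oooooooooo  .... oo..............................................................   .............        
106 ooooooooooo       ooo............................................................    .............       
108 ooooooooooo       o...............................................................   .............       
110 oooooooooooo       ...............................................................   .............       
112  ooooooooooo       ...............................................................   .............       
114
[... 764 characters left out ...]
  
128      oooooooooooo    ......       ............                                        ooooo              
130   o  ooooooooooooo     ...         ...                                             oooooooooo            
95 [(175, array([314., 134.])), (175, array([311., 106.])), (195, array([314., 132.])), (195, array([311., 103.]))]
-95 [(175, array([389., 128.])), (175, array([386., 100.])), (195, array([391., 126.])), (195, array([387.,  97.]))]
60 [69.5 36.7] 1.6 [ 0.4 -0.3  0.4  0.5 -0.6 -1.  -0.4 -0.4  0.   0.6 -0.4  0.6]
75 [83.6 36.2] 2.5 [-0.1 -0.3 -0.1  0.6 -0.9 -1.1 -0.6 -0.4 -0.7  0.5 -1.1  0.5]
95 [102.5  35.5] 6.4 [-0.9 -0.2 -0.8  0.6 -1.2 -1.1 -1.  -0.5 -1.6  0.5 -2.   0.5]
```

Call:
drive_tool(
  increments=[
    [-0.2,0,0,0,0],
    [-0.32,0,0.1,0,0],
    [-0.32,0.01,0.35,0,0],
    [-0.32,0.01,0.6,0,0],
    [-0.32,0.01,0.8,0,0],
    [-0.32,0.01,0.86,0,0],
    [-0.32,0.01,0.86,0,0],
    [-0.32,0.01,0.86,0,0],
  ],
)

```text
time: 17.53
position: [724.2, -77.4, 19.3]
tool_rot: [180.0, -0.0, 0.6]
ft_force: [0.5, 0.0, -0.4]
width: 0.008
grasp_force: 0.0
```

Call:
drive_tool(
  increments=[
    [-0.03,0,0,0,0],
    [-0.06,0,0,0,0],
    [-0.09,0,0,0,0],
    [-0.12,0,0,0,0],
    [-0.12,0,0,0,0],
  ],
)

```text
time: 17.95
position: [717.5, -77.2, 25.8]
tool_rot: [179.9, -1.7, 0.7]
ft_force: [14.6, -1.0, 2.7]
width: 0.005
grasp_force: 7.1
```

Call:
drive_tool(
  increments=[
    [0.12,0,0,0,0],
    [0.14,0,0,0,0],
    [0.14,0,-0.15,0,0],
    [0.14,0,-0.26,0,0],
    [0.06,0,-0.26,0,0],
    [0,0,-0.26,0,0],
    [0,0,-0.22,0,0],
    [0,0,-0.18,0,0],
    [0,0,-0.14,0,0],
    [0,0,-0.1,0,0],
    [0,0,-0.1,0,0],
  ],
)

```text
time: 18.87
position: [705.2, -77.5, 31.0]
tool_rot: [180.0, 0.2, 0.5]
ft_force: [0.1, -0.5, 1.7]
width: 0.003
grasp_force: 0.6
```

Call:
drive_tool(
  increments=[
    [-0.01,0,0.02,0,0],
    [-0.02,0,0.04,0,0],
    [-0.03,0,0.06,0,0],
    [-0.04,0,0.08,0,0],
    [-0.04,0,0.08,0,0],
  ],
)

```text
time: 19.28
position: [700.1, -77.5, 20.7]
tool_rot: [-180.0, -0.0, 0.5]
ft_force: [2.2, 0.1, 1.8]
width: 0.0
grasp_force: 1.1
```

```bash
python3 asc.py s10f
```

```text
now 350 385 222
222 oooooooooooo   .....    oo.......oo
223 ooooooooooo     .....         ....o
224 oooooooooooo............   ....... 
225 oooooooo.oo ....................o  
226 ooooooooooo ....................ooo
227 oooooooooo  ..... .....    ......oo
228 oooooooooo  .....  ..............oo
229 oooooooooo  ..... ...............oo
230 ooooooooooo......  ............oooo
231 ooooooooooo.  ... ............ooooo
232 ooooooooooo   ...............oooooo
233 ooooooooooo  ... ............ooo   
234 oooooooooo...................ooo   
235 oooooooooo.................ooooooo 
236 ooooooooo.................oooooooo 
237 ooooooooo.................ooooooooo
238 ooooooooo................oooooooooo
239 ooooooooo...............ooooooooooo
240 ooooooooo...............ooooooooooo
241 ooooo.ooo...............oooooooooo 
242 ooooo.ooo..................ooooooo 
243 oooooooo ......................... 
244 oooooooo  ........................ 
245 ooooooo   ........................ 
246 oooo.oo   ........................ 
247 ooooooo   ........................ 
248 oooo.oo     ................ ..... 
249 ooooooo             ..............
```

Call:
drive_tool(
  increments=[
    [-0.02,0,0.01,0,0],
    [-0.04,0,0.015,0,0],
    [-0.06,0,0.02,0,0],
    [-0.06,0,0.02,0,0],
  ],
)

```text
time: 19.67
position: [689.4, -77.5, 17.5]
tool_rot: [-180.0, 0.1, 0.5]
ft_force: [1.6, 0.7, -1.5]
width: 0.004
grasp_force: 0.9
```

Call:
drive_tool(
  increments=[
    [-0.02,0,0,0,0],
    [-0.04,0,0,0,0],
    [-0.04,0,0,0,0],
  ],
)

```text
time: 19.92
position: [682.4, -77.8, 17.4]
tool_rot: [-180.0, 0.3, 0.5]
ft_force: [-0.9, 0.5, -0.1]
width: 0.004
grasp_force: 0.0
```

Call:
drive_tool(
  increments=[
    [-0.02,0,0,0,0],
    [-0.04,0,0,0,0],
    [-0.05,0,0,0,0],
    [-0.05,0,0,0,0],
  ],
)

```text
time: 20.25
position: [679.4, -77.7, 18.2]
tool_rot: [-180.0, -0.3, 0.5]
ft_force: [5.6, -1.2, -4.0]
width: 0.008
grasp_force: 2.7
```

Call:
drive_tool(
  increments=[
    [0.15,0,0,0,0],
    [0.35,0,0,0,0],
    [0.5,0,-0.2,0,0],
    [0.7,0,-0.5,0,0],
    [0.7,0,-0.7,0,0],
    [0.7,0,-0.9,0,0],
    [0.7,0,-0.9,0,0],
  ],
)

```text
time: 20.83
position: [786.4, -77.4, 162.6]
tool_rot: [179.9, -0.8, 0.6]
ft_force: [-0.1, 0.7, 2.7]
width: 0.005
grasp_force: 0.0
```

```bash
python3 asc.py s11f; python3 - <<'E'
import cv2
from asc import asc
from plant import camera
B=camera("top");cv2.imwrite("pics/t11f.png",B);asc("top",B,335,365,125,160)
A=cv2.imread("pics/s11f.png");
for v in range(266,294):print(v,[int(A[v,u].mean()) for u in(340,343,346,348)])
E
```

```text
now 350 385 222
222 ########oooo            o#######o  
223 ########ooo             .o#####oo  
224 ########ooo             ..ooooooo  
225 ########ooo             .....oo..  
226 #######oooo             ........   
227 ########oo              ........   
228 ####oooooo              ... .....  
229 oooooooooo #              .......  
230 ooooooooo# o            oo......   
231 oooooooooooo           ooo   .     
232 oooooooooooo         #o            
233 oooooooooooo       ##o  #          
234 oooooooooooo       ##   #o         
235 ooooooooo o             #          
236 oooooooooooo                       
237 oooooooooooo                       
238 ooooooooooooo                      
239 oooooooooooo#                      
240 oooooooooooo#                      
241 oooooooooooo#                      
242 ooooo.ooooooo                      
243 oooooooo  ooo                      
244 oooooooo  ooo                      
245 ooooooo   ooo                      
246 ooooooo     o                      
247 ooooooo     o##                    
248 oooo.oo     o##                    
249 
[... 1164 characters left out ...]
.......
157 oooooooooooooooo..............
158 ooooooooooooooooo.............
159 oooooooooooooooooo............
266 [78, 66, 64, 62]
267 [81, 68, 62, 61]
268 [76, 78, 78, 75]
269 [78, 79, 83, 78]
270 [79, 78, 80, 78]
271 [81, 79, 77, 79]
272 [79, 75, 76, 78]
273 [79, 78, 80, 79]
274 [79, 78, 81, 79]
275 [78, 83, 80, 77]
276 [82, 77, 81, 79]
277 [78, 81, 81, 80]
278 [80, 79, 79, 82]
279 [81, 80, 80, 76]
280 [79, 79, 82, 79]
281 [78, 81, 80, 76]
282 [78, 78, 79, 78]
283 [81, 81, 80, 78]
284 [83, 81, 81, 79]
285 [78, 77, 79, 81]
286 [78, 72, 77, 76]
287 [78, 68, 65, 64]
288 [71, 66, 65, 60]
289 [67, 66, 66, 65]
290 [69, 69, 67, 69]
291 [65, 68, 69, 66]
292 [68, 67, 66, 65]
293 [68, 67, 66, 67]
```

```bash
python3 - <<'E'
from geo import *
import cv2
p=np.load("p.npy")
for th in(0,.15,.3,.6): print(th,[proj("side",box2w(p,levp(th,42,o,0)))[0].round(1) for o in(0,7)])
a,b=[cv2.imread(f"pics/{n}.png").mean(2) for n in("s9f","s11f")]
for v in range(256,276):print(v,[int(x) for x in a[v,336:351:2]],[int(x) for x in b[v,336:351:2]])
def sh(y0,y1,x0,x1):
    return [np.round(x,2) for x in cv2.phaseCorrelate(np.float32(a[y0:y1,x0:x1]),np.float32(b[y0:y1,x0:x1]),cv2.createHanningWindow((x1-x0,y1-y0),cv2.CV_32F))]
print("lid near corner",sh(250,272,325,352),"far corner",sh(190,212,345,368),"tray bottom",sh(280,302,330,356))
E
```

```text
0 [array([360.5, 250.1]), array([362.7, 250.4])]
0.15 [array([362.5, 250.3]), array([364.6, 250.3])]
0.3 [array([364.4, 250.2]), array([366.5, 250. ])]
0.6 [array([368. , 249.4]), array([369.9, 248.7])]
256 [170, 168, 171, 170, 89, 79, 81, 82] [83, 81, 81, 83, 81, 82, 80, 81]
257 [172, 170, 169, 168, 115, 80, 81, 79] [164, 164, 164, 163, 117, 80, 84, 81]
258 [173, 173, 168, 168, 164, 83, 81, 82] [172, 173, 169, 170, 91, 80, 82, 80]
259 [171, 170, 168, 169, 152, 74, 79, 82] [173, 172, 169, 170, 75, 78, 81, 78]
260 [170, 173, 171, 168, 134, 65, 66, 70] [171, 171, 170, 169, 70, 68, 69, 76]
261 [170, 172, 169, 167, 130, 65, 68, 68] [171, 171, 169, 171, 91, 64, 63, 64]
262 [170, 169, 167, 169, 125, 64, 62, 63] [170, 171, 168, 170, 127, 62, 62, 62]
263 [146, 158, 165, 161, 99, 63, 63, 64] [184, 194, 167, 173, 128, 68, 61, 61]
264 [93, 96, 112, 126, 116, 64, 66, 62] [108, 129, 152, 137, 133, 67, 61, 65]
265 [80, 80, 81, 82, 75, 64, 64, 67] [81, 86, 96, 85, 79, 63, 71, 65]
266 [82, 77, 78, 73, 62, 66, 62, 72] [77, 80, 78, 73, 64, 64, 62, 70]
267 [79, 77, 77, 78, 70, 66, 61, 67] [78, 79, 81, 72, 68, 62, 61, 63]
268 [80, 79, 79, 78, 75, 76, 78, 78] [79, 80, 76, 80, 78, 78, 75, 74]
269 [77, 78, 81, 79, 82, 80, 80, 68] [78, 79, 78, 81, 79, 83, 78, 70]
270 [71, 78, 80, 77, 78, 75, 80, 74] [80, 80, 79, 77, 79, 80, 78, 71]
271 [70, 66, 64, 63, 73, 78, 79, 70] [79, 76, 81, 74, 80, 77, 79, 73]
272 [76, 81, 77, 82, 71, 68, 76, 78] [77, 81, 79, 80, 80, 76, 78, 74]
273 [79, 81, 82, 83, 80, 80, 75, 79] [82, 79, 79, 80, 81, 80, 79, 75]
274 [82, 80, 82, 81, 82, 81, 77, 76] [81, 80, 79, 82, 80, 81, 79, 79]
275 [78, 80, 79, 81, 79, 82, 79, 78] [77, 79, 78, 81, 80, 80, 77, 75]
lid near corner [array([0.06, 2.76]), np.float64(0.3)] far corner [array([-0.04,  0.36]), np.float64(1.09)] tray bottom [array([0.51, 0.14]), np.float64(1.14)]
```

```bash
python3 -c "
from plant import job
print(job.hand_in())"
```

```text
the job is handed in; nothing more can be done
None
```

The toolbox lid is shut, the bail is hooked in its keeper and the lever is home. The last side picture shows the lid gap closed and the lever upright against the wall. I handed the job in at about 21 s of the 61 s allowed and got no verdict back. The nearby loupe looked unmoved in that picture; I did not recheck the other bystanders.

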